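# Seat the pressing die in its vee stop and shut the keeper bolt

### The job

Push the open-topped steel pressing die along the worktop into the aluminium vee stop until it rests against both arms, then push the bolt of the stop fully home behind it so that the die is trapped. Only push with the fingers: the die must stay standing on the worktop and never be lifted or tipped, and the plunger and the jar beside it stay where they are.

Things in the scene. Friction and masses are not known exactly. Their poses are not given: they have to be found in the camera images.
- press_die: Steel pressing die: plain upright tube, open at the top, with a dark ring round its middle; 51 mm diameter, 50 mm high, about 0.6 kg, slides on the worktop. It starts on one of three places at the right, which it shares out with the plunger and the jar. Origin: centre of its underside, z up.
- die_plunger: Plunger of the die: steel, waisted, with a wider flat head, 43 mm diameter, 60 mm high. Stands loose on another of the three places; must not be moved. Origin: centre of its underside.
- jar_soil: Closed screw-cap jar with black cap, 48 mm diameter, 66 mm high. Stands loose on another of the three places; must not be moved. Origin: centre of its underside.
- fixture: Vee stop, fixed: two aluminium arms 30 mm high, 12 thick, 72 long, at right angles; no floor. Origin: point on the worktop under the centre of the fully seated die. Its x axis runs from the mouth into the vee on the centre line; inner corner at x = +36 mm, free ends of the arms at x = -15, y = +-51 (inside) to +-60. A 6 mm thick tie plate outside the arm at y = -80 to -51, x = -12 to +12.
- bolt (a joint): Travel of the bolt along the fixture's +y axis, m: 0 drawn back, 0.080 fully home (end stop, head against guide). Starts at 0 to 0.012, stays where left, friction 2 N. 12 mm square steel bar at x = -36.5 mm, 10 to 22 mm above the worktop; tip at y = -55 mm drawn back, +25 mm home, crossing the mouth 5 mm behind the seated die.
- bolt_head (a point): Centre of the outer end face of the bolt's round dark steel head (22 mm diameter, 12 mm thick, 16 mm above the worktop), at y = -192 mm in the fixture's frame when drawn back. Pushing this face along the fixture's +y axis shuts the bolt.
- bolt_guide (a point): Centre of the bolt's guide block on the worktop, at x = -36, y = -80 mm in the fixture's frame, z = 0. The block is 50 mm along x (32 mm above its foot), 37 mm along y and 32 mm high, fixed.
Things that resemble listed ones, but are neither listed nor needed, are in the scene too. Leave any purple or turquoise look-alike of the press_die alone.

How it is judged:
By the outcome, as a careful person would: the job done as asked, in the order asked, and still so for the second after the job is handed in, with the robot touching nothing.
It also fails if it takes over 64 s, if anything falls off the work surface, if the arm or the gripper's body presses on something with over 40 N, if the wrist force passes 120 N, or if a joint passes its speed limit or range.

### The arm

A 7-joint arm with a two-finger parallel gripper is mounted at the origin on a cart in front of the work surface, level with it; the furniture and walls round the work are solid. World frame = base frame: x ahead of the robot, y to its left, z up, the work surface at z = 0. Lengths are in m, angles in rad, forces in N, time in s.
With the tool pointing down it reaches from about 0.425 to 0.8 m from the base axis. Payload 8.3 kg.
Tool frame: the origin (TCP) lies at the very end of the fingers, on their centre line; the grasp point (between the pads) lies r.grip_depth behind it (r.grip_depth is the distance from the TCP to the grasp point, in m); z points along the fingers, y is the line along which they close (so a half turn about z gives the same grasp; the last joint's range is limited). The gripper opens to 85 mm and grips with 20 to 120 N. Pads are 22 mm wide; open, the fingers measure 114 mm over their backs; the gripper's body (76 mm by 85 mm) begins 54 mm behind the grasp point. The pads swing forward as they close: fully open they stand 13 mm farther back than shut.
Start: joints at [1.17, 0.383, 0.016, 1.37, -0.006, 1.388, -0.046], TCP at [0.207, -0.59, 0.231] pointing down, gripper open.
Joint ranges: [-2.95, 2.95], [-0.25, 2.06], [-1.52, 1.56], [0.18, 2.33], [-1.44, 4.58], [0.02, 2.06], [-3.01, 3.01]. Speed limits (rad/s): [2.39, 2.39, 3.01, 3.01, 3.14, 3.14, 3.14].

### API

Orientations are given as a unit quaternion [w, x, y, z].
In Python, from rig import r, read_camera, camera_params, order, search_frame gives the robot as it stands.
- The arm moves only by the tool servo_tool, never from a script. Its argument "moves" is a list of rows, each a list of 6 numbers: the shift along the tool's x, y, z in cm, then the turn, a rotation vector about the tool's x, y, z in degrees. In form: [[tx, ty, tz, wx, wy, wz], ...]. A call has 1 to 8 rows; each row is the pose to reach, as a shift and turn from the pose commanded when the call began, along the tool's axes at that moment; what a row does not reach only later rows make up. A row lasts 1/10 s, in which the tool goes at most 50 mm and 8.59 degrees, less where a joint would pass 70% of its speed; a pose out of reach is approached as far as the arm can. A call with a gripper value outside its range is refused whole. "fingers" is the finger opening in cm, from 0 to 8.54, set as the call begins (left out, the last holds). The fingers move at their own pace and stop on an object; the grip force is fixed at half the most. Time passes only in rows, so rows that repeat a pose let the fingers close. It gives the time, the measured TCP pose, the force, the opening and the grip force at its end, in the units of the state.
- r.get_obs(): the state, without advancing time (a new reading comes with each control period).
- read_camera(name): name is "scene" or "top"; returns the picture (480x640x3 uint8, red, green, blue); there is no depth.
- camera_params(name): a dict with "fx", "fy", "cx", "cy" (pixels), "rvec" (rotation vector, rad) and "tvec" (3), from world to camera coordinates, as OpenCV has them. Camera axes: x right, y down, z forward; pixel columns grow to the right and rows downward; lengths in m; the calibration is good to about 2 mm. A picture is of the moment at which its call begins. camera_params takes no time and is no camera call.
- order.finish_job(): hands the job in; it is judged then, once.
Trained networks look in the newest picture that a camera, given by its name, has taken for a name from the list of things; names that differ only in an ending like _2 or _b are one class to them, and where a whole thing is asked for, a point or a joint stands for the part that bears it (a point fixed in the world has none). Each returns a list of dicts, best first, with "score" (0 to 1); they miss things now and then, are a little off and sometimes report something else, mostly with a low value. They report only what shows in the picture. A call takes as long as a camera call. They do not tell look-alikes from the thing itself.
- search_frame(camera, thing): "extent" ([centre column, centre row, width, height] in pixels, round what is visible of it).
The state is a dict: "time": time; "joints": joint angles; "dq": joint speeds; "tau": joint torques, N m; "position": TCP position; "orientation": TCP orientation; "force": force on the tool from outside, world axes, zero at the start; "torque": the same for the moment, N m; "finger_gap": opening from 0.0 (shut) to 1.0 (fully open); "grasp_force": force on a finger pad.
Only numpy, scipy, OpenCV 4.12 (cv2) and the standard library are available. Lean on these libraries where they do the work, as an engineer would, in place of code of your own. Each camera call takes 0.05 s, during which the arm holds its last target. There are 200 camera calls.

## Working session

There is one attempt and no reset: what is moved stays moved. The work goes in short steps, Python scripts to look and compute and a tool call to move; the robot and the scene stay as the last step left them, time stands still between calls to the robot, and variables do not carry over. Pictures are saved under pics/ and viewed, at most 10 in all, crops included, and the job is handed in when it is done.

Besides the shell and the picture viewer there is one more tool, called after "Call:" as a command line: name --pt "numbers of a row" for each row, then --argument value for the rest. servo_tool: Moves the arm, as the interface text tells. Its arguments: {"type":"object","properties":{"moves":{"type":"array","items":{"type":"array","items":{"type":"number"}}},"fingers":{"type":"number"}},"required":["moves"]}

```bash
mkdir -p pics; ls
python3 - <<'E'
from rig import r, read_camera, camera_params, order, search_frame
import cv2
for c in ("scene","top"):
    im=read_camera(c); cv2.imwrite(f"pics/{c}0.png",im[:,:,::-1]); print(camera_params(c))
    for t in ("press_die","die_plunger","jar_soil","fixture","bolt","bolt_head","bolt_guide"):
        print(c,t,[( [round(x) for x in d["extent"]],round(d["score"],2)) for d in search_frame(c,t)])
o=r.get_obs(); print(o["time"],o["position"],o["orientation"],r.grip_depth)
E
```

```text
pics
{'fx': 441.43963405068195, 'fy': 441.43963405068195, 'cx': 312.47936705912645, 'cy': 238.53194606445985, 'rvec': array([ 0.93295696, -2.26584558,  1.2847884 ]), 'tvec': array([0.34217016, 0.2798654 , 0.48464717])}
scene press_die [([350, 249, 27, 36], 0.94), ([411, 252, 27, 32], 0.88), ([301, 249, 20, 33], 0.6)]
scene die_plunger [([310, 220, 18, 30], 0.73)]
scene jar_soil [([375, 228, 22, 37], 0.68)]
scene fixture [([247, 305, 61, 104], 0.6)]
scene bolt [([255, 278, 28, 44], 0.59)]
scene bolt_head [([255, 278, 28, 48], 0.56)]
scene bolt_guide [([247, 302, 68, 105], 0.58)]
{'fx': 533.3101110293567, 'fy': 533.3101110293567, 'cx': 316.0505608103616, 'cy': 234.07285853986448, 'rvec': array([ 2.12578577, -2.18068356,  0.1460812 ]), 'tvec': array([-0.0489058 ,  0.56925129,  0.83992673])}
top press_die [([320, 231, 32, 33], 0.93), ([362, 269, 34, 38], 0.86), ([411, 322, 34, 32], 0.58)]
top die_plunger [([373, 188, 27, 31], 0.62)]
top jar_soil [([419, 258, 35, 31], 0.57)]
top fixture [([219, 256, 110, 133], 0.97)]
top bolt [([255, 230, 38, 79], 0.75)]
top bolt_head [([253, 228, 41, 76], 0.6)]
top bolt_guide [([222, 256, 101, 130], 0.9)]
0.8 [ 0.20719259 -0.58964524  0.23128193] [-3.32240663e-05  9.85768028e-01  1.68111251e-01  3.50857279e-05] 0.0187
```

View pics/scene0.png

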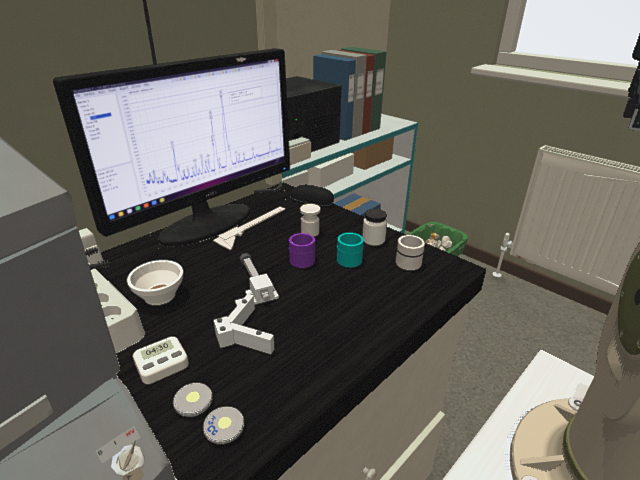

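View pics/top0.png

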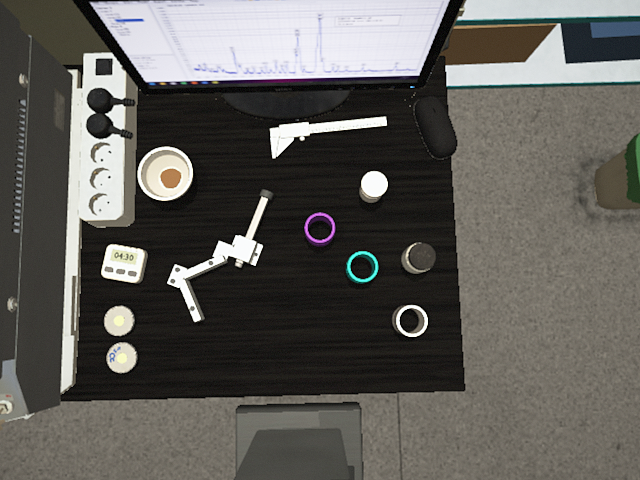

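Run:
```python
import cv2,numpy as np
im=cv2.imread("pics/top0.png")[130:350,150:450]
cv2.imwrite("pics/crop1.png",cv2.resize(im,(800,587),interpolation=cv2.INTER_CUBIC))
```

```text
(no output)
```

View pics/crop1.png

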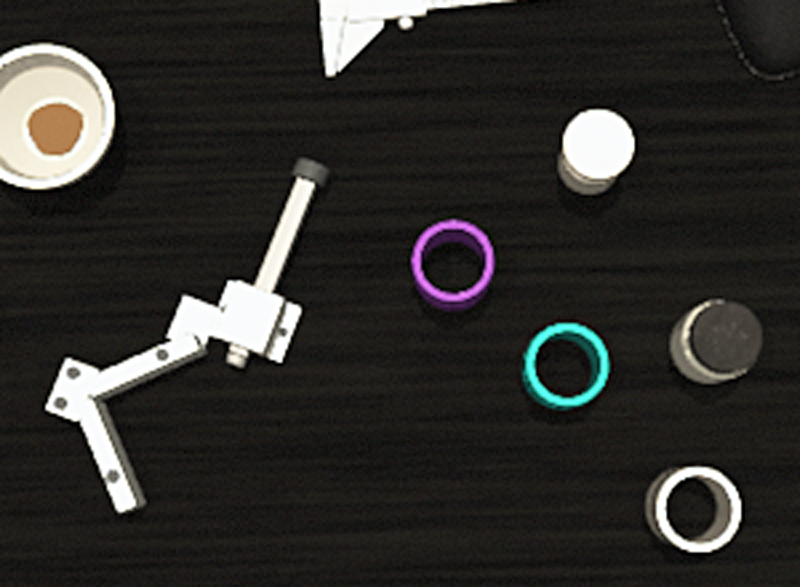

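The die is the white/steel tube with the ring at top (411,321), scene (410,252). Other candidates for it:
- Purple tube, top (320,229), scene (302,250): a look-alike.
- Turquoise tube, top (362,267), scene (350,249): a look-alike.
- Plunger, top (373,187).
- Jar, top (418,258).

The crop confirms an open, uncoloured tube. The vee corner is at top (187,279), and the bolt head at (267,194).

```bash
cat > h.py <<'E'
import numpy as np, cv2
from rig import r, read_camera, camera_params, order, search_frame
from scipy.optimize import least_squares
def proj(c,P):
    p=camera_params(c); K=np.array([[p["fx"],0,p["cx"]],[0,p["fy"],p["cy"]],[0,0,1]])
    return cv2.projectPoints(np.array(P,float).reshape(-1,1,3),p["rvec"],p["tvec"],K,None)[0][:,0]
def ray(c,uv,z):
    p=camera_params(c); R=cv2.Rodrigues(p["rvec"])[0]; C=-R.T@p["tvec"]
    d=R.T@np.array([(uv[0]-p["cx"])/p["fx"],(uv[1]-p["cy"])/p["fy"],1]); return (C+d*(z-C[2])/d[2])[:2]
E
python3 - <<'E'
from h import *
cr=lambda x,y:(150+x/2.667-.3,130+y/2.667-.3)
F=[((36,0,30),cr(98,398)),((-15,51,30),cr(143,500)),((-6.5,59.5,30),cr(121,513)),((-15,-51,30),cr(205,350)),((-6.5,-59.5,30),cr(195,337)),((-36,-80,32),cr(252,317))]
P=np.array([f[0] for f in F])/1000; U=np.array([f[1] for f in F])
def w(q,P):
    c,s=np.cos(q[2]),np.sin(q[2]); return np.c_[q[0]+c*P[:,0]-s*P[:,1],q[1]+s*P[:,0]+c*P[:,1],P[:,2]]
f=lambda q:(proj("top",w(q,P))-U).ravel()
x0=ray("top",U[0],.03)
best=min((least_squares(f,[*x0,a]) for a in np.arange(0,6.3,.8)),key=lambda s:s.cost)
q=best.x; print("fixture",q,np.degrees(q[2]),best.fun.round(1))
h=ray("top",cr(315,164),.022); c,s=np.cos(q[2]),np.sin(q[2])
d=h-q[:2]; print("head world",h,"in fix",c*d[0]+s*d[1],-s*d[0]+c*d[1])
for n,p,z in (("die",cr(697,509),.05),("jar",cr(727,337),.066),("plung",cr(598,145),.06),("purple",cr(453,262),.05),("turq",cr(566,365),.05)):
    g=ray("top",p,z); d=g-q[:2]; print(n,g,"fix",c*d[0]+s*d[1],-s*d[0]+c*d[1])
g=ray("scene",(410,243),.05);print("die scene rim",g)
E
```

```text
fixture [0.48686387 0.11907224 1.17912228] 67.5587303873768 [-0.6 -0.4 -0.8  2.   0.6  0.2 -0.3 -0.2  0.7 -1.9  0.3  0.3]
head world [0.64534652 0.01639344] in fix -0.03440449878100277 -0.18567717854934204
die [ 0.42376021 -0.21071975] fix -0.32890623036059374 -0.06756864015247735
jar [ 0.52464002 -0.23069565] fix -0.3088598966989402 -0.16843447646022186
plung [ 0.6444439  -0.15942747] fix -0.19725528813117407 -0.251960128840045
purple [ 0.57613027 -0.0693059 ] fix -0.14003629374175217 -0.15441713252512895
turq [ 0.51156519 -0.1358596 ] fix -0.22619679470816895 -0.120147433553167
die scene rim [ 0.42349599 -0.20513167]
```

Call:
servo_tool --fingers 3.2 --pt "5 -4 0 0 0 -8" --pt "10 -8 0 0 0 -16" --pt "14 -11 0 0 0 -24" --pt "18 -14 0 0 0 -32" --pt "22 -17 0 0 0 -40" --pt "26 -20 0 0 0 -48" --pt "29.9 -23.3 0 0 0 -56" --pt "29.9 -23.3 0 0 0 -59.8"

```text
time: 1.6
position: [0.4142, -0.2665, 0.2318]
orientation: [0.0, 0.767, 0.641, 0.001]
force: [-0.3, -0.7, 0.8]
finger_gap: 0.374
grasp_force: 0.0
```

Call:
servo_tool --pt "0 0 4 0 0 0" --pt "0 0 8 0 0 0" --pt "0 0 11 0 0 0" --pt "0 0 12 0 0 0" --pt "0 0 12 0 0 0"

```text
time: 2.1
position: [0.4114, -0.2703, 0.1105]
orientation: [-0.001, 0.771, 0.637, -0.0]
force: [-0.5, -0.4, 0.5]
finger_gap: 0.377
grasp_force: 0.0
```

Run:
```python
from h import *
for c in("top","scene"):
    im=read_camera(c)[:,:,::-1]; im=im[200:400,300:500] if c=="top" else im[180:340,320:480]
    cv2.imwrite(f"pics/{c}1.png",cv2.resize(im,(600,600)))
o=r.get_obs();R=cv2.Rodrigues;from scipy.spatial.transform import Rotation as Ro
print(o["time"],o["position"],Ro.from_quat(np.roll(o["orientation"],-1)).as_matrix().round(3),o["force"],o["finger_gap"])
```

```text
2.2 [ 0.41291165 -0.2712562   0.11281067] [[ 0.188  0.982  0.002]
 [ 0.982 -0.188 -0.001]
 [-0.001  0.002 -1.   ]] [0.02337043 0.2003255  0.34467106] 0.3751110648659001
```

```bash
python3 -c "
import cv2,numpy as np
cv2.imwrite('pics/c2.png',cv2.resize(np.hstack([cv2.imread('pics/top1.png'),cv2.imread('pics/scene1.png')]),(800,400)))"
```

```text
(no output)
```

View pics/c2.png

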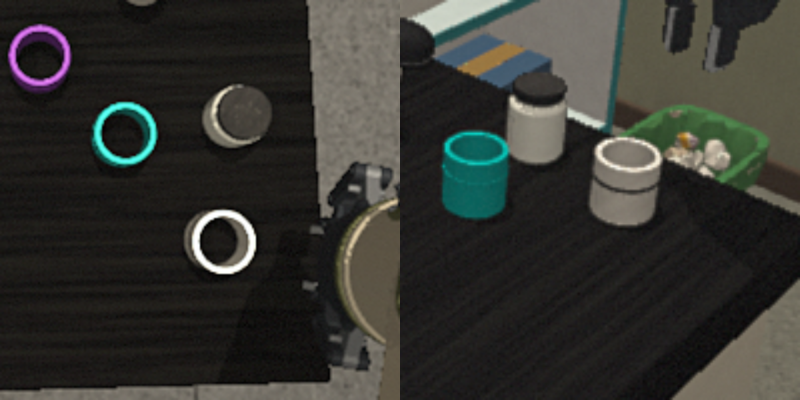

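The crop confirms the dark-ringed steel tube. The fingers are lined up behind it, with the jar and turquoise tube clear of the path.

Call:
servo_tool --pt "0 0 4 0 0 0" --pt "0 0 7 0 0 0" --pt "0 0 9 0 0 0" --pt "0 0 10 0 0 0" --pt "0 0 10 0 0 0"

```text
time: 2.7
position: [0.4123, -0.2709, 0.0116]
orientation: [-0.0, 0.771, 0.637, 0.0]
force: [-0.1, 0.5, -0.0]
finger_gap: 0.373
grasp_force: 0.0
```

Call:
servo_tool --pt "1 0 0 0 0 0" --pt "2 0 0 0 0 0" --pt "2.5 0 0 0 0 0" --pt "3 0 0 0 0 0" --pt "3.5 0 0 0 0 0" --pt "4 0 0 0 0 0" --pt "4.5 0 0 0 0 0" --pt "5 0 0 0 0 0"

```text
time: 3.5
position: [0.4217, -0.2231, 0.012]
orientation: [0.001, 0.771, 0.637, -0.0]
force: [-1.6, -6.2, 2.8]
finger_gap: 0.37
grasp_force: 2.5
```

```bash
cat > look.py <<'E'
from h import *
o=r.get_obs(); print(o["time"],o["position"].round(4),o["force"].round(1))
im=read_camera("top")[:,:,::-1]; cv2.imwrite("pics/last.png",im)
for d in search_frame("top","press_die"):
    e=d["extent"]; print([round(x) for x in e],round(d["score"],2),ray("top",e[:2],.03).round(4))
E
python3 look.py
```

```text
3.5 [ 0.4217 -0.2231  0.012 ] [-1.6 -6.2  2.8]
[319, 230, 30, 38] 0.93 [ 0.5749 -0.0687]
[396, 319, 30, 32] 0.63 [ 0.4266 -0.1901]
[363, 270, 33, 36] 0.63 [ 0.5069 -0.1392]
```

Call:
servo_tool --pt "1 0 0 0 0 0" --pt "2.2 0 0 0 0 0" --pt "3.4 0 0 0 0 0" --pt "4.6 0 0 0 0 0" --pt "5.8 0 0 0 0 0" --pt "7 0 0 0 0 0" --pt "8.2 0 0 0 0 0" --pt "9.4 0 0 0 0 0"

```text
time: 4.4
position: [0.4393, -0.1304, 0.0118]
orientation: [0.001, 0.771, 0.636, -0.0]
force: [-2.2, -6.9, 3.8]
finger_gap: 0.372
grasp_force: 3.3
```

Call:
servo_tool --pt "1.2 0 0 0 0 0" --pt "2.4 0 0 0 0 0" --pt "3.6 0 0 0 0 0" --pt "4.8 0 0 0 0 0" --pt "6 0 0 0 0 0" --pt "7.2 0 0 0 0 0" --pt "8.2 0 0 0 0 0" --pt "9 0 0 0 0 0"

```text
time: 5.2
position: [0.4562, -0.0418, 0.0117]
orientation: [0.001, 0.771, 0.637, -0.0]
force: [-1.8, -7.8, 6.0]
finger_gap: 0.372
grasp_force: 3.8
```

Call:
servo_tool --pt "1 0 0 0 0 0" --pt "2 0 0 0 0 0" --pt "3 0 0 0 0 0" --pt "4 0 0 0 0 0" --pt "5 0 0 0 0 0" --pt "5.6 0 0 0 0 0" --pt "6 0 0 0 0 0" --pt "6 0 0 0 0 0"

```text
time: 6.0
position: [0.4675, 0.0175, 0.0117]
orientation: [0.0, 0.771, 0.637, -0.0]
force: [-0.6, -5.1, 4.6]
finger_gap: 0.369
grasp_force: 2.6
```

```bash
python3 look.py; python3 -c "
import cv2
cv2.imwrite('pics/c3.png',cv2.resize(cv2.imread('pics/last.png')[170:350,130:370],(800,600)))"
```

```text
6.0 [0.4675 0.0175 0.0117] [-0.6 -5.1  4.6]
[362, 268, 33, 31] 0.88 [ 0.5101 -0.1385]
[320, 230, 28, 33] 0.8 [ 0.5749 -0.071 ]
```

View pics/c3.png

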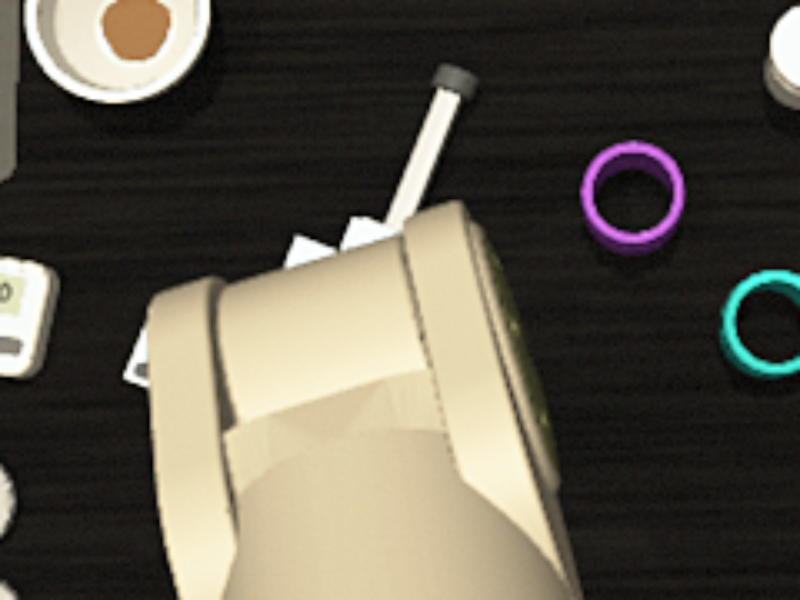

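The top view is blocked by the arm, so I'll check with the scene camera.

Run:
```python
from h import *
im=read_camera("scene")[:,:,::-1]; print(search_frame("scene","press_die"))
cv2.imwrite('pics/c4.png',cv2.resize(im[200:380,190:390],(666,600),interpolation=cv2.INTER_CUBIC))
```

```text
[{'extent': [296.6, 300.2, 29.5, 37.6], 'score': 0.94}, {'extent': [350.4, 249.0, 27.5, 35.8], 'score': 0.59}]
```

View pics/c4.png

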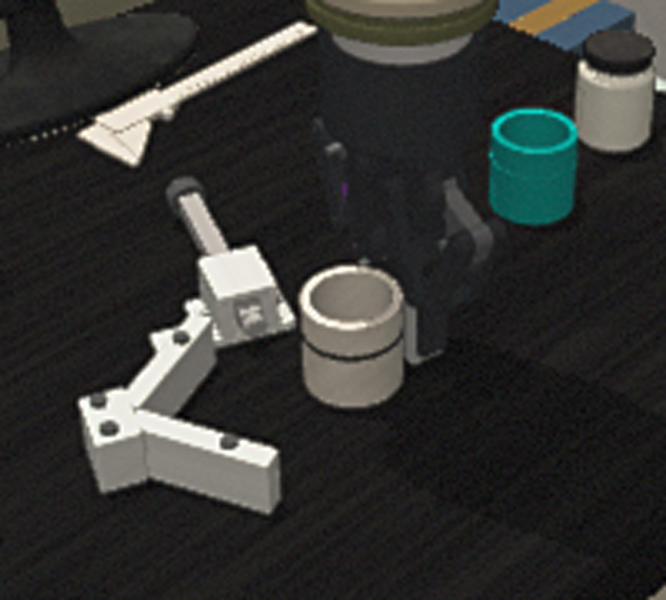

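Run:
```python
from h import *
q=np.array([.48686,.11907]);a=1.17912;c,s=np.cos(a),np.sin(a);R=np.array([[c,-s],[s,c]])
g=ray("scene",(295.7,289.2),.05); print("die",g,"fix",R.T@(g-q))
g=ray("scene",(296.6,300.2),.025); print("die box",g,"fix",R.T@(g-q))
for p in ((36,0),(-15,51),(-6.5,59.5),(-15,-51),(-6.5,-59.5)):
    w=R@(np.array(p)/1000)+q; print(p,(proj("scene",[*w,.03])[0]-[190,200])*3.333)
print(R.T@(r.get_obs()["position"][:2]-q))
```

```text
die [0.47338882 0.04675635] fix [-0.07197984 -0.01515388]
die box [0.47471666 0.0440343 ] fix [-0.07398886 -0.01742027]
(36, 0) [145.84479333 406.01493699]
(-15, 51) [286.77085261 447.58247942]
(-6.5, 59.5) [274.6432844  465.35818602]
(-15, -51) [220.68425616 315.67914456]
(-6.5, -59.5) [199.48837202 310.01566814]
[-0.10126924 -0.020841  ]
```

Call:
servo_tool --pt "1 0 0 0 0 0" --pt "2 0 0 0 0 0" --pt "3 0 0 0 0 0" --pt "4 0 0 0 0 0" --pt "5 0 0 0 0 0" --pt "6 0 0 0 0 0" --pt "6.4 0 0 0 0 0" --pt "6.7 0 0 0 0 0"

```text
time: 7.0
position: [0.4797, 0.0829, 0.0114]
orientation: [0.0, 0.771, 0.637, -0.001]
force: [-1.9, -9.6, 8.8]
finger_gap: 0.372
grasp_force: 5.5
```

Call:
servo_tool --pt "0.2 0 0 0 0 0" --pt "0.4 0 0 0 0 0" --pt "0.5 0 0 0 0 0" --pt "0.5 0 0 0 0 0"

```text
time: 7.4
position: [0.4807, 0.0875, 0.0114]
orientation: [0.0, 0.771, 0.637, -0.001]
force: [-1.3, -7.9, 7.7]
finger_gap: 0.374
grasp_force: 4.8
```

Call:
servo_tool --pt "0.1 0 0 0 0 0" --pt "0.2 0 0 0 0 0" --pt "0.3 0 0 0 0 0" --pt "0.3 0 0 0 0 0"

```text
time: 7.8
position: [0.4813, 0.0903, 0.0114]
orientation: [0.0, 0.771, 0.637, -0.001]
force: [-1.2, -7.8, 7.0]
finger_gap: 0.371
grasp_force: 5.0
```

Run:
```python
from h import *
im=read_camera("scene")[:,:,::-1]; print(search_frame("scene","press_die")[:1],r.get_obs()["force"])
cv2.imwrite('pics/c5.png',cv2.resize(im[250:370,190:323],(665,600),interpolation=cv2.INTER_CUBIC))
```

```text
[{'extent': [349.4, 247.9, 28.5, 36.5], 'score': 0.9}] [-1.33443357 -7.52751555  6.88983763]
```

View pics/c5.png

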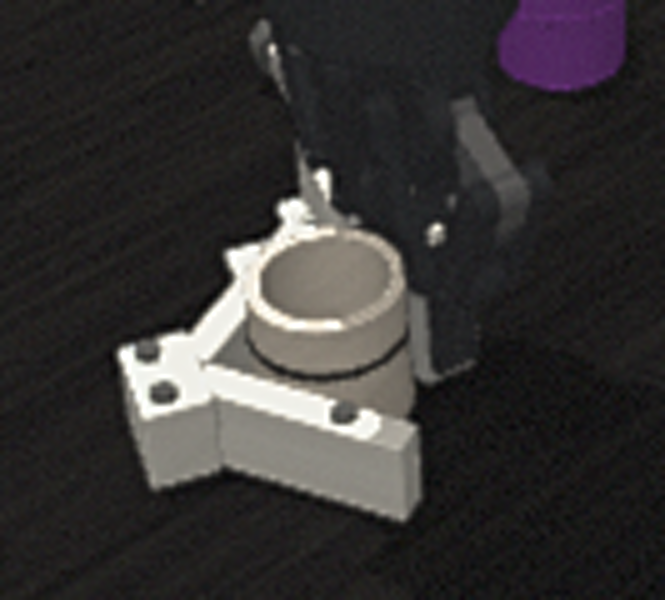

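Run:
```python
from h import *
q=np.array([.48686,.11907]);a=1.17912;c,s=np.cos(a),np.sin(a);R=np.array([[c,-s],[s,c]])
g=ray("scene",(256,306),.05); print("die fix",R.T@(g-q), (proj("scene",[*q,.05])[0]-[190,250])*5)
print((proj("scene",[*(q+R@[.036,0]),.03])[0]-[190,250])*5)
```

```text
die fix [-0.00052289  0.0006748 ] [327.731135   279.11801445]
[218.7890689  359.08331382]
```

Call:
servo_tool --pt "0.1 0 0 0 0 0" --pt "0.2 0 0 0 0 0" --pt "0.3 0 0 0 0 0" --pt "0.4 0 0 0 0 0" --pt "0.4 0 0 0 0 0"

```text
time: 8.4
position: [0.482, 0.094, 0.0114]
orientation: [0.0, 0.771, 0.637, -0.001]
force: [-1.3, -8.4, 7.8]
finger_gap: 0.372
grasp_force: 5.2
```

Call:
servo_tool --pt "0.1 0 0 0 0 0" --pt "0.2 0 0 0 0 0" --pt "0.3 0 0 0 0 0" --pt "0.3 0 0 0 0 0"

```text
time: 8.8
position: [0.482, 0.0943, 0.0112]
orientation: [0.001, 0.772, 0.636, -0.003]
force: [-4.6, -16.8, 12.1]
finger_gap: 0.373
grasp_force: 9.8
```

Call:
servo_tool --pt "0.1 0 0 0 0 0" --pt "0.2 0 0 0 0 0" --pt "0.2 0 0 0 0 0"

```text
time: 9.1
position: [0.4819, 0.0945, 0.0112]
orientation: [0.002, 0.772, 0.635, -0.004]
force: [-7.7, -19.8, 18.0]
finger_gap: 0.377
grasp_force: 12.7
```

Contact is firm, and the reaction lies along the fixture's centre line, so both arms are bearing. Now I'll back off, rise and look.

Call:
servo_tool --pt "-0.5 0 0 0 0 0" --pt "-2 0 0 0 0 0" --pt "-4 0 0 0 0 0" --pt "-6 0 0 0 0 0" --pt "-6 0 -4 0 0 0" --pt "-6 0 -8 0 0 0" --pt "-6 0 -12 0 0 0" --pt "-6 0 -14 0 0 0"

```text
time: 9.9
position: [0.4728, 0.0429, 0.1545]
orientation: [0.001, 0.77, 0.638, 0.002]
force: [0.2, -0.6, -0.8]
finger_gap: 0.372
grasp_force: 0.0
```

Call:
servo_tool --fingers 0 --pt "-4 3 0 0 0 0" --pt "-8 7 0 0 0 0" --pt "-9 11 0 0 0 0" --pt "-9 15 0 0 0 0" --pt "-9 18 0 0 0 0" --pt "-9 18 0 0 0 0"

```text
time: 10.5
position: [0.6338, -0.0805, 0.1492]
orientation: [-0.001, 0.771, 0.637, 0.0]
force: [-0.1, 0.5, 0.4]
finger_gap: -0.001
grasp_force: 0.0
```

```bash
python3 look.py; python3 -c "
import cv2
cv2.imwrite('pics/c6.png',cv2.resize(cv2.imread('pics/last.png')[170:350,150:390],(800,600),interpolation=cv2.INTER_CUBIC))"
```

```text
10.5 [ 0.6338 -0.0805  0.1492] [-0.1  0.5  0.4]
[204, 287, 35, 30] 0.74 [0.4855 0.1218]
```

View pics/c6.png

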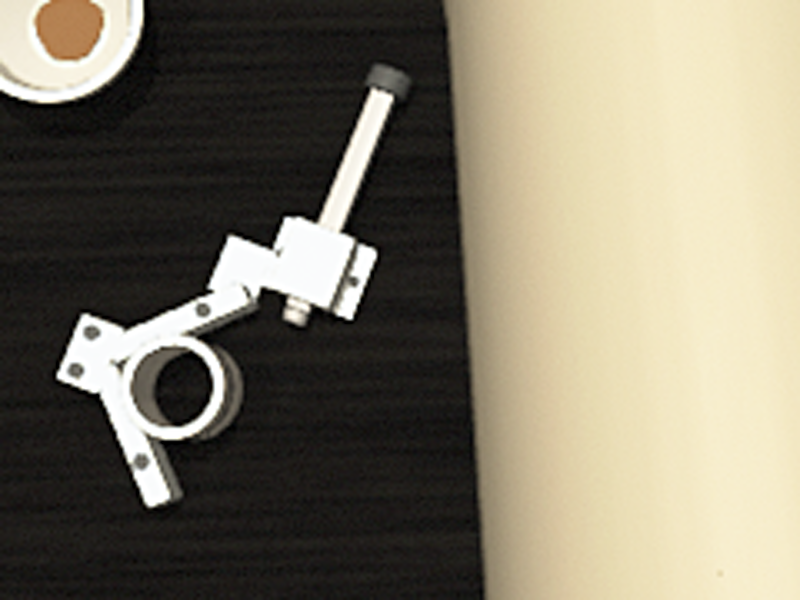

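Run:
```python
from h import *
cr=lambda x,y:(150+x/3.333-.3,170+y/3.333-.3)
F=[((-15,51,30),cr(181,493)),((-6.5,59.5,30),cr(151,507)),((-15,-51,30),cr(257,303)),((-6.5,-59.5,30),cr(246,285)),((-36,-80,32),cr(314,262))]
P=np.array([f[0] for f in F])/1000; U=np.array([f[1] for f in F])
w=lambda q,P:np.c_[q[0]+np.cos(q[2])*P[:,0]-np.sin(q[2])*P[:,1],q[1]+np.sin(q[2])*P[:,0]+np.cos(q[2])*P[:,1],P[:,2]]
s=least_squares(lambda q:(proj("top",w(q,P))-U).ravel(),[.487,.119,1.179]); q=s.x
print(q,np.degrees(q[2]),s.fun.round(1))
R=np.array([[np.cos(q[2]),-np.sin(q[2])],[np.sin(q[2]),np.cos(q[2])]])
for n,p,z in (("die",cr(175,387),.05),("head outer top edge",cr(391,67),.025),("head inner top",cr(384,91),.025),("tip",cr(294,322),.016)):
    g=ray("top",p,z); print(n,g,R.T@(g-q[:2]))
g=ray("top",cr(391,67),.025); b=ray("top",cr(384,91),.025); print(np.degrees(np.arctan2(*(b-g)[::-1])))
```

```text
[0.4873276  0.1188447  1.18115966] 67.675463382239 [-1.3  1.3  0.9  0.1 -0.4 -0.2  0.1 -1.4  0.7  0.2]
die [0.48722959 0.12116303] [0.00210734 0.00097129]
head outer top edge [0.64711927 0.01745104] [-0.03309667 -0.18632945]
head inner top [0.6348188  0.02115656] [-0.03434125 -0.17354338]
tip [0.51966654 0.06868491] [-0.03411614 -0.04896835]
163.23504993597987
```

The die sits in the vee, touching both arms, within the calibration error. Next I'll place the shut fingers behind the bolt head.

Call:
servo_tool --pt "2 0.5 0 0 0 -8" --pt "4 1 0 0 0 -16" --pt "6 2 0 0 0 -24" --pt "8 2.5 0 0 0 -32" --pt "9.1 2.9 0 0 0 -40" --pt "9.1 2.9 0 0 0 -48" --pt "9.1 2.9 0 0 0 -56" --pt "9.1 2.9 0 0 0 -60"

```text
time: 11.4
position: [0.6761, 0.0043, 0.1516]
orientation: [-0.0, 0.346, 0.938, -0.0]
force: [-1.0, 0.1, -0.5]
finger_gap: -0.0
grasp_force: 0.0
```

Call:
servo_tool --pt "0 0 0 0 0 -8" --pt "0 0 0 0 0 -16" --pt "0 0 0 0 0 -18.5" --pt "0 0 3 0 0 -18.5" --pt "0 0 6 0 0 -18.5" --pt "0 0 8 0 0 -18.5" --pt "0 0 9 0 0 -18.5" --pt "0 0 9 0 0 -18.5"

```text
time: 12.2
position: [0.6758, 0.0037, 0.0603]
orientation: [-0.001, 0.193, 0.981, -0.0]
force: [-0.6, -0.4, 0.9]
finger_gap: 0.0
grasp_force: 0.0
```

Run:
```python
from h import *
from scipy.spatial.transform import Rotation as Ro
o=r.get_obs(); M=Ro.from_quat(np.roll(o["orientation"],-1)).as_matrix(); print(o["time"],o["position"],M[:,0],o["joints"].round(2))
q=np.array([.4865,.1182]);a=1.1805;R=np.array([[np.cos(a),-np.sin(a)],[np.sin(a),np.cos(a)]]);print(R.T@(o["position"][:2]-q))
im=read_camera("scene")[:,:,::-1]
cv2.imwrite('pics/c7.png',cv2.resize(im[180:380,180:400],(660,600),interpolation=cv2.INTER_CUBIC))
```

```text
12.2 [0.67580954 0.00366291 0.06025356] [-0.92530793  0.37920921  0.00236895] [ 0.36  0.71 -0.65  1.39  0.44  1.19  0.85]
[-0.03389831 -0.21864984]
```

View pics/c7.png

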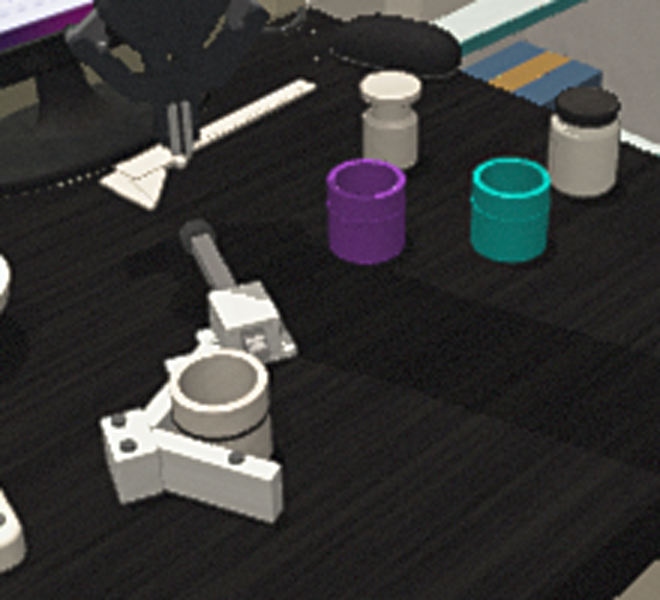

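Call:
servo_tool --pt "1 0 0 0 0 0" --pt "1 0 0 0 0 0" --pt "1 0 2 0 0 0" --pt "1 0 4 0 0 0" --pt "1 0 4.9 0 0 0" --pt "1 0 4.9 0 0 0"

```text
time: 12.85
position: [0.6673, 0.0071, 0.0115]
orientation: [-0.001, 0.194, 0.981, -0.0]
force: [-0.3, 0.8, 0.5]
finger_gap: 0.0
grasp_force: 0.0
```

Call:
servo_tool --pt "0.5 0 0 0 0 0" --pt "1 0 0 0 0 0" --pt "1.5 0 0 0 0 0" --pt "2 0 0 0 0 0" --pt "2.5 0 0 0 0 0" --pt "3 0 0 0 0 0"

```text
time: 13.45
position: [0.6405, 0.0186, 0.013]
orientation: [0.001, 0.194, 0.981, 0.0]
force: [2.1, -0.6, 2.2]
finger_gap: -0.002
grasp_force: 1.2
```

Call:
servo_tool --pt "0.8 0 0 0 0 0" --pt "1.6 0 0 0 0 0" --pt "2.4 0 0 0 0 0" --pt "3.2 0 0 0 0 0" --pt "4 0 0 0 0 0" --pt "4.6 0 0 0 0 0" --pt "5 0 0 0 0 0"

```text
time: 14.15
position: [0.5933, 0.0377, 0.0122]
orientation: [-0.0, 0.194, 0.981, -0.0]
force: [2.0, -1.3, -0.1]
finger_gap: 0.0
grasp_force: 1.1
```

Call:
servo_tool --pt "0.2 0 0 0 0 0" --pt "0.4 0 0 0 0 0" --pt "0.5 0 0 0 0 0" --pt "0.5 0 0 0 0 0"

```text
time: 14.55
position: [0.5892, 0.0394, 0.0122]
orientation: [-0.0, 0.194, 0.981, -0.0]
force: [1.3, 0.1, 0.0]
finger_gap: 0.001
grasp_force: 0.6
```

Call:
servo_tool --pt "0.1 0 0 0 0 0" --pt "0.2 0 0 0 0 0" --pt "0.3 0 0 0 0 0" --pt "0.3 0 0 0 0 0"

```text
time: 14.95
position: [0.5866, 0.0405, 0.0123]
orientation: [-0.0, 0.194, 0.981, 0.0]
force: [1.6, -0.4, -0.6]
finger_gap: 0.002
grasp_force: 1.1
```

Call:
servo_tool --pt "0.1 0 0 0 0 0" --pt "0.2 0 0 0 0 0" --pt "0.3 0 0 0 0 0" --pt "0.3 0 0 0 0 0"

```text
time: 15.35
position: [0.5864, 0.0404, 0.0125]
orientation: [0.002, 0.195, 0.981, 0.0]
force: [12.8, -3.2, -9.4]
finger_gap: 0.004
grasp_force: 6.4
```

Call:
servo_tool --pt "0.1 0 0 0 0 0" --pt "0.2 0 0 0 0 0" --pt "0.3 0 0 0 0 0" --pt "0.3 0 0 0 0 0"

```text
time: 15.75
position: [0.5863, 0.0404, 0.0129]
orientation: [0.005, 0.195, 0.981, 0.001]
force: [23.1, -4.2, -16.2]
finger_gap: 0.001
grasp_force: 11.4
```

The bolt is stopped hard at the end of its travel: finger front about y = -112 mm, 23 N. I'll withdraw and check.

Call:
servo_tool --pt "-1 0 0 0 0 0" --pt "-3 0 0 0 0 0" --pt "-5 0 0 0 0 0" --pt "-5 0 -4 0 0 0" --pt "-5 0 -8 0 0 0" --pt "-5 0 -12 0 0 0" --pt "-5 0 -15 0 0 0"

```text
time: 16.45
position: [0.6273, 0.0248, 0.1648]
orientation: [0.0, 0.193, 0.981, 0.001]
force: [0.6, -0.0, -0.1]
finger_gap: -0.003
grasp_force: 0.0
```

Call:
servo_tool --pt "-3 4 0 0 0 0" --pt "-3 8 0 0 0 0" --pt "-3 12 0 0 0 0" --pt "-3 16 0 0 0 0" --pt "-3 16 0 0 0 0"

```text
time: 16.95
position: [0.7139, 0.1696, 0.1608]
orientation: [-0.002, 0.189, 0.982, 0.002]
force: [-1.1, 0.3, 0.4]
finger_gap: -0.003
grasp_force: 0.0
```

```bash
python3 look.py
python3 - <<'E'
from h import *
s=read_camera("scene")[180:380,180:400,::-1]
t=cv2.imread('pics/last.png')[170:370,150:370]
cv2.imwrite('pics/c8.png',cv2.resize(np.hstack([t,s]),(800,364),interpolation=cv2.INTER_CUBIC))
E
```

```text
16.95 [0.7139 0.1696 0.1608] [-1.1  0.3  0.4]
[320, 231, 32, 36] 0.69 [ 0.5742 -0.071 ]
[362, 269, 32, 32] 0.58 [ 0.5084 -0.1382]
[252, 249, 27, 35] 0.45 [0.5463 0.0429]
```

View pics/c8.png

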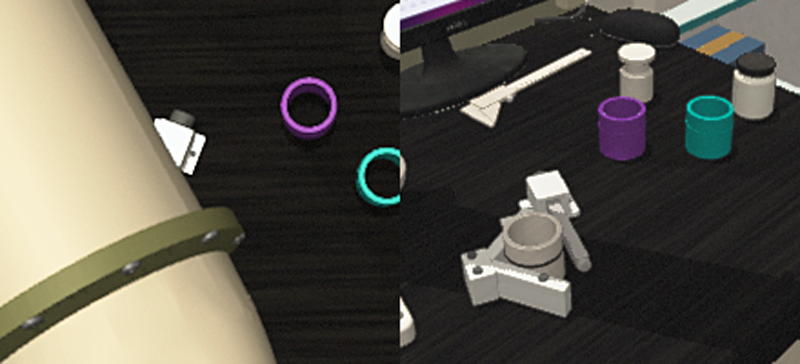

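The bolt is fully home, with its head against the guide and its bar crossing the mouth behind the seated die. The jar, plunger and look-alikes haven't moved.

```bash
python3 -c "
from rig import order; print(order.finish_job())"
```

```text
the job is handed in; nothing more can be done
None
```

The job is done and handed in: the die was pushed into the vee stop against both arms, and the bolt is fully home behind it, with the plunger and the jar where they were.

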